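# Weigh out a sample tub of chocolates

### The arm

A 7-joint arm with a two-finger parallel gripper is mounted at the origin on the work surface. World frame = base frame: x ahead of the robot, y to its left, z up, the work surface at z = 0. Lengths are in m, angles in rad, forces in N, time in s.
With the tool pointing down it reaches from about 0.425 to 0.925 m from the base axis. Payload 6.8 kg.
Tool frame: the origin (TCP) lies at the very end of the fingers, on their centre line; the grasp point (between the pads) lies 19 mm behind it; z points along the fingers, y is the line along which they close (so a half turn about z gives the same grasp; the last joint's range is limited). The gripper opens to 88 mm and grips with 3 to 60 N. Pads are 20 mm wide; open, the fingers measure 115 mm over their backs; the gripper's body (75 mm by 178 mm) begins 61 mm behind the grasp point.
Start: joints at [-1.446, 0.477, 0.022, 1.555, -0.011, 1.109, -0.083], TCP at [0.156, 0.657, 0.223] pointing down, gripper open.
Joint ranges: [-2.96, 2.96], [-0.34, 2.1], [-1.41, 1.46], [0.24, 2.44], [-1.37, 4.51], [0.17, 1.92], [-2.96, 2.96]. Speed limits (rad/s): [2.39, 2.39, 3.14, 3.14, 3.14, 3.14, 3.14].

### API

Orientations are given as a unit quaternion [w, x, y, z].
In Python, from plant import manip, viewer gives the robot as it stands.
- The arm moves only by the tool servo_tool, never from a script. Its arguments are lists of equal length, an entry for each row: "jaw": the closure, from -1 (fully open) to 1 (shut); "travel": the shift along the tool's x, y, z normalised to -1 to 1, where 1 is 750 mm, a list of three; "rot": the turn, a rotation vector about the tool's x, y, z normalised to -1 to 1, where 1 is pi rad, a list of three. In form: {"jaw": [jaw, ...], "travel": [[dx, dy, dz], ...], "rot": [[rx, ry, rz], ...]}. A call has 1 to 12 rows; each row is the pose to reach, as a shift and turn from the pose commanded when the call began, along the tool's axes at that moment, turning the shorter way round; what a row does not reach only later rows make up. A row lasts 1/10 s, in which the tool goes at most 50 mm and 8.59 degrees, less where a joint would pass 70% of its speed; a pose out of reach is approached as far as the arm can. A call with a number of a shift or a turn outside -1 to 1 is refused whole. A call with a gripper value outside its range is refused whole. The fingers move at their own pace and stop on an object; the grip force is fixed at half the most. Time passes only in rows, so rows that repeat a pose let the fingers close. It gives the time, the measured TCP pose, the force, the opening and the grip force at its end, in the units of the state.
- manip.sense(): the state, without advancing time (a new reading comes with each control period).
- viewer.grab_frame(name): name is "scene" or "top" or "wrist"; returns (picture, depth): 384x512x3 uint8, blue, green, red; 384x512 float32, m along the optical axis (not along the pixel's ray), 0 where there is no reading.
- viewer.calibration(name): a dict with "camera_matrix" (3x3 intrinsics, pixels), "world_to_cam" (4x4, takes a point from world to camera coordinates). Camera axes: x right, y down, z forward; pixel columns grow to the right and rows downward; lengths in m; the calibration is good to about 2 mm. A picture is of the moment at which its call begins: read the wrist's pose just before it. calibration takes no time and is no camera call; for the wrist camera it gives the pose at the moment of the call.
- manip.sign_off(): hands the job in; it is judged then, once.
The state is a dict: "time": time; "q": joint angles; "joint_vel": joint speeds; "tau": joint torques, N m; "position": TCP position; "ee_rot": TCP orientation; "wrist_force": force on the tool from outside, world axes, zero at the start; "wrist_torque": the same for the moment, N m; "opening": opening from 0.0 (shut) to 1.0 (fully open); "grasp_force": force on a finger pad.
Only numpy, scipy, OpenCV 4.12 (cv2) and the standard library are available. Lean on these libraries where they do the work, as an engineer would, in place of code of your own. Each camera call takes 0.05 s, during which the arm holds its last target. There are 200 camera calls.

### The job

With the tub still empty, press the scale's tare key (the small one on the left), then use the scoop to take chocolates from the tray and tip at least three of them into the tub; then put the scoop down on the bench or in the tray and press the print key (the large one on the right). Touch the chocolates with the scoop only, never with the gripper, and do not press tare again once there is chocolate in the tub. Finish with the tub standing on the scale's platform, every chocolate in either the tub or the tray, and the tape roll and the bottle left alone.

Things in the scene. Friction and masses are not known exactly. Their poses are not given: they have to be found in the camera images.
- tray: Shallow aluminium tray with six chocolates, fixed to the bench. Outside 250 (x) x 150 (y) x 34 mm high, walls and floor 5 mm (inside 240 x 140 mm, floor 5 mm above the bench). Origin: centre of its underside; x is the long way, roughly away from the robot. The chocolates start in the half nearer the robot; the far half is free.
- scoop: Flat aluminium scoop, 120 g. Origin: underside, below its upright handle; z up the handle; the open mouth faces its -x (at first roughly to the robot). Floor 1.6 mm thick, 88 mm wide, from the lip at x = -90 mm to x = +10; sides 28 mm high, 83 mm apart inside, from x = -68 mm back; back wall at x = -10, 38 mm high. Black grip 22 (x) by 16 (y) mm, z = 60 to 125 mm.
- scale: White portion scale fixed to the bench, left or right of the tray. 200 (x) x 190 (y) mm, casing top at 40 mm; a steel platform (132 x 160 mm, top at 46 mm) carries the tub; the strip nearest the robot has a dark display with a key at each side. Origin: centre of its underside, x roughly away from the robot.
- platform (a point): Centre of the top face of the scale's platform.
- tub: Open round white plastic tub, loose, about 150 g, empty, standing on the scale's platform. 55 mm high, 124 mm across outside at the rim, 118 mm inside, tapering to 108 mm outside at the foot; floor 4 mm. Origin: centre of its underside, z up.
- tub_floor (a point): Centre of the tub's inner floor. A chocolate is in the tub when its centre is within 55 mm of this point.
- tub_rim (a point): Centre of the tub's mouth, level with its rim.
- tare_key_top (a point): Top centre of the tare key: the small round grey key (18 mm across) at the left end of the scale's front strip as seen from the robot.
- tare_key (a joint): Travel of the tare key in m: 0 up, 0.006 fully down; a spring returns it, 4 N holds it fully down. It counts as pressed beyond 0.004 for 0.1 s.
- print_key_top (a point): Top centre of the print key: the large round grey key (30 mm across) at the right end of the strip as seen from the robot.
- print_key (a joint): Travel of the print key in m, like the tare key.
- choc0: Dark brown chocolate truffle, one of six alike: a rigid, slippery ball 25 mm across with a small flat foot (8 mm across) and a flat top, 23 mm high, about 14 g; it can roll when pushed over. Origin: its centre.
- choc1: Dark brown chocolate truffle, one of six alike: a rigid, slippery ball 25 mm across with a small flat foot (8 mm across) and a flat top, 23 mm high, about 14 g; it can roll when pushed over. Origin: its centre.
- choc2: Dark brown chocolate truffle, one of six alike: a rigid, slippery ball 25 mm across with a small flat foot (8 mm across) and a flat top, 23 mm high, about 14 g; it can roll when pushed over. Origin: its centre.
- choc3: Dark brown chocolate truffle, one of six alike: a rigid, slippery ball 25 mm across with a small flat foot (8 mm across) and a flat top, 23 mm high, about 14 g; it can roll when pushed over. Origin: its centre.
- choc4: Dark brown chocolate truffle, one of six alike: a rigid, slippery ball 25 mm across with a small flat foot (8 mm across) and a flat top, 23 mm high, about 14 g; it can roll when pushed over. Origin: its centre.
- choc5: Dark brown chocolate truffle, one of six alike: a rigid, slippery ball 25 mm across with a small flat foot (8 mm across) and a flat top, 23 mm high, about 14 g; it can roll when pushed over. Origin: its centre.
- tape: Bystander: roll of clear tape lying flat, 90 mm across, 48 mm high, beyond the work. Origin: centre of its underside.
- sanitiser: Bystander: clear bottle with a white cap, 56 mm across, 130 mm high, beyond the work. Origin: centre of its underside.
Things that resemble listed ones, but are neither listed nor needed, are in the scene too. Leave any blue or pink look-alike of the tub alone.

How it is judged:
On the way, in this order (a step that is already met when the one before it is completed fails the run):
1. the tare key is pressed (0.1 s) while the tub is empty (value of joint tare_key above 0.004 m and not (distance between any of choc0, choc1, choc2, choc3, choc4, choc5 and tub_floor below 0.055 m)), for 0.1 s.
2. at least three chocolates are in the tub ((distance between each of choc0, choc1, choc2 and tub_floor below 0.055 m or distance between each of choc3, choc4, choc5 and tub_floor below 0.055 m or ((distance between each of choc0, choc1 and tub_floor below 0.055 m or distance between each of choc0, choc2 and tub_floor below 0.055 m or distance between each of choc1, choc2 and tub_floor below 0.055 m) and distance between any of choc3, choc4, choc5 and tub_floor below 0.055 m) or (distance between any of choc0, choc1, choc2 and tub_floor below 0.055 m and (distance between each of choc3, choc4 and tub_floor below 0.055 m or distance between each of choc3, choc5 and tub_floor below 0.055 m or distance between each of choc4, choc5 and tub_floor below 0.055 m)))), for 0.2 s.
3. the print key is pressed (0.1 s) with the scoop put down (value of joint print_key above 0.004 m and height (world z) of scoop below 0.06 m), for 0.1 s.
At the end, for the whole second after the job is handed in: At least three chocolates in the tub (centres within 55 mm of its inner floor's), the others in the tray; tub upright (0.1 rad) on the platform, centred within 35 mm; scoop down on the bench or in the tray (origin below 60 mm), touching neither scale nor tub; both keys up; all at rest ((distance between each of choc0, choc1, choc2 and tub_floor below 0.055 m or distance between each of choc3, choc4, choc5 and tub_floor below 0.055 m or ((distance between each of choc0, choc1 and tub_floor below 0.055 m or distance between each of choc0, choc2 and tub_floor below 0.055 m or distance between each of choc1, choc2 and tub_floor below 0.055 m) and distance between any of choc3, choc4, choc5 and tub_floor below 0.055 m) or (distance between any of choc0, choc1, choc2 and tub_floor below 0.055 m and (distance between each of choc3, choc4 and tub_floor below 0.055 m or distance between each of choc3, choc5 and tub_floor below 0.055 m or distance between each of choc4, choc5 and tub_floor below 0.055 m))) and (distance between choc0 and tub_floor below 0.055 m or (x of choc0 in the frame of tray between -0.12 and 0.12 m and y of choc0 in the frame of tray between -0.07 and 0.07 m and z of choc0 in the frame of tray below 0.06 m)) and (distance between choc1 and tub_floor below 0.055 m or (x of choc1 in the frame of tray between -0.12 and 0.12 m and y of choc1 in the frame of tray between -0.07 and 0.07 m and z of choc1 in the frame of tray below 0.06 m)) and (distance between choc2 and tub_floor below 0.055 m or (x of choc2 in the frame of tray between -0.12 and 0.12 m and y of choc2 in the frame of tray between -0.07 and 0.07 m and z of choc2 in the frame of tray below 0.06 m)) and (distance between choc3 and tub_floor below 0.055 m or (x of choc3 in the frame of tray between -0.12 and 0.12 m and y of choc3 in the frame of tray between -0.07 and 0.07 m and z of choc3 in the frame of tray below 0.06 m)) and (distance between choc4 and tub_floor below 0.055 m or (x of choc4 in the frame of tray between -0.12 and 0.12 m and y of choc4 in the frame of tray between -0.07 and 0.07 m and z of choc4 in the frame of tray below 0.06 m)) and (distance between choc5 and tub_floor below 0.055 m or (x of choc5 in the frame of tray between -0.12 and 0.12 m and y of choc5 in the frame of tray between -0.07 and 0.07 m and z of choc5 in the frame of tray below 0.06 m)) and linear speed of each of choc0, choc1, choc2, choc3, choc4, choc5 below 0.03 m/s and angle between tub's own z axis and vertical below 0.1 rad and horizontal distance between tub and platform below 0.035 m and height (world z) of tub below 0.052 m and linear speed of each of tub, scoop below 0.02 m/s and height (world z) of scoop below 0.06 m and contact force between scoop and scale below 0.1 N and contact force between scoop and tub below 0.1 N and value of joint each of tare_key, print_key below 0.002 m).
It fails at once if the gripper touches a chocolate (contact force between any of the fingers, the arm and choc0 above 0.3 N or contact force between any of the fingers, the arm and choc1 above 0.3 N or contact force between any of the fingers, the arm and choc2 above 0.3 N or contact force between any of the fingers, the arm and choc3 above 0.3 N or contact force between any of the fingers, the arm and choc4 above 0.3 N or contact force between any of the fingers, the arm and choc5 above 0.3 N).
It fails at once if the tare key is pressed with chocolate in the tub (value of joint tare_key above 0.004 m and distance between any of choc0, choc1, choc2, choc3, choc4, choc5 and tub_floor below 0.055 m).
It fails at once if the tape or the bottle is moved by more than 30 mm (distance of any of tape, sanitiser from where it was at the start of the episode above 0.03 m).
It also fails if it takes over 72 s, if anything falls off the work surface, if the arm or the gripper's body presses on something with over 40 N, if the wrist force passes 120 N, or if a joint passes its speed limit or range.

## Working session

There is one attempt and no reset: what is moved stays moved. The work goes in short steps, Python scripts to look and compute and a tool call to move; the robot and the scene stay as the last step left them, time stands still between calls to the robot, and variables do not carry over. Pictures are saved under pics/ and viewed, at most 10 in all, crops included, and the job is handed in when it is done.

Besides the shell and the picture viewer there is one more tool, called after ">>>" in YAML: its name, and indented under it one key for each argument. servo_tool: Moves the arm, as the interface text tells. Scaled input: -1 to 1 covers 750 mm each way for a shift and pi rad each way for a turn. Its arguments: {"type":"object","properties":{"jaw":{"type":"array","items":{"type":"number"}},"travel":{"type":"array","items":{"type":"array","items":{"type":"number"}}},"rot":{"type":"array","items":{"type":"array","items":{"type":"number"}}}},"required":["jaw","travel","rot"]}

```bash
mkdir -p pics
python3 - <<'E'
from plant import manip, viewer
import cv2, numpy as np
s=manip.sense(); print(s)
for n in ("top","scene"):
    p,d=viewer.grab_frame(n); cv2.imwrite(f"pics/{n}0.png",p); np.save(f"pics/{n}0.npy",d)
    print(n,viewer.calibration(n))
E
```

```text
{'time': 0.0, 'q': array([-1.44608801,  0.47774405,  0.02234989,  1.55641029, -0.01149042,
        1.10932078, -0.08308963]), 'joint_vel': array([-3.06375343e-04,  9.86907039e-04, -6.08209911e-05,  7.19525334e-04,
        6.89207388e-04,  1.43431620e-03, -8.04651413e-04]), 'tau': array([-1.29597986e-03, -5.82859147e+01,  1.53408822e+00, -2.72604346e+01,
       -5.43454697e-02,  1.71598338e-02,  1.61047315e-04]), 'position': array([0.15561682, 0.65621147, 0.2217369 ]), 'ee_rot': array([-3.12771674e-05,  1.16127686e-01,  9.93233906e-01, -8.76504164e-04]), 'wrist_force': array([-0.40982137,  0.33461019,  1.25269072]), 'wrist_torque': array([-0.02719674, -0.0299051 , -0.00150889]), 'grasp_force': 0.0, 'opening': 0.9977414837016716}
top {'camera_matrix': array([[429.88368514,   0.        , 258.29394007],
       [  0.        , 429.88368514, 186.86159482],
       [  0.        ,   0.        ,   1.        ]]), 'world_to_cam': array([[-0.01999164, -0.99963452,  0.01819764, -0.05946709],
       [-0.98906106,  0.01711306, -0.14651065,  0.4931571 ],
       [ 0.14614569, -0.02092757, -0.9890417 ,  1.22390436],
       [ 0.        ,  0.        ,  0.        ,  1.        ]])}
scene {'camera_matrix': array([[490.90786197,   0.        , 257.31300207],
       [  0.        , 490.90786197, 185.42371447],
       [  0.        ,   0.        ,   1.        ]]), 'world_to_cam': array([[ 0.81924923,  0.57339894, -0.00665914, -0.37716312],
       [ 0.47974305, -0.69170647, -0.53980437, -0.21567797],
       [-0.31412943,  0.43903964, -0.84176416,  1.59418284],
       [ 0.        ,  0.        ,  0.        ,  1.        ]])}
```

View pics/top0.png

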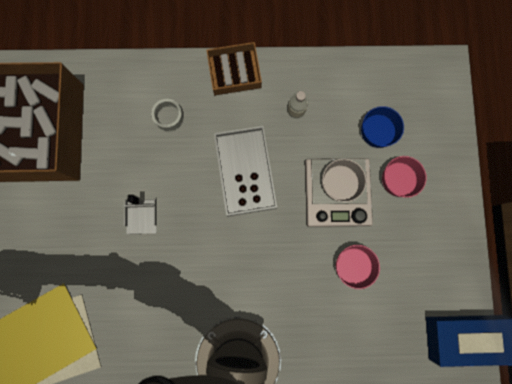

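View pics/scene0.png

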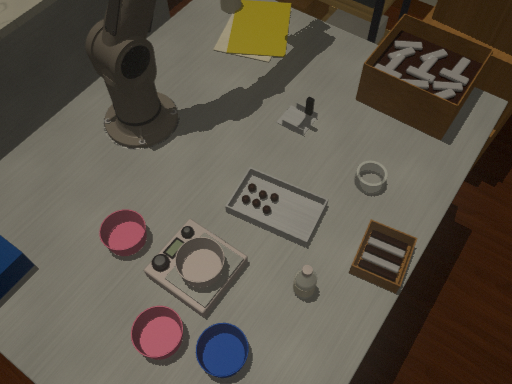

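The top view shows: tray (245,170) with six chocolates around (247,188), scoop (141,213) with black grip (133,199), scale (338,192), white tub (342,180). Tare key is the small one at (322,216), print key the large one at (360,215). Tub look-alikes: blue (382,127), pink (404,176), pink (357,265). Only the white one, on the scale, fits. The tape is at (167,113) and the bottle at (298,103).

```bash
cat > h.py <<'E'
from plant import manip, viewer
import cv2, numpy as np
from scipy.spatial.transform import Rotation as R
def ray(c,uv,z):
    K=c["camera_matrix"];T=c["world_to_cam"];Rm=T[:3,:3];o=-Rm.T@T[:3,3]
    d=Rm.T@np.linalg.inv(K)@np.array([uv[0],uv[1],1.0]); return o+d*(z-o[2])/d[2]
def blobs(m,lo=4,hi=1e9):
    n,l,st,ce=cv2.connectedComponentsWithStats(m.astype(np.uint8))
    return [(ce[i],st[i]) for i in range(1,n) if lo<=st[i][4]<=hi]
def pose():
    s=manip.sense(); q=s["ee_rot"]; return s["position"],R.from_quat([q[1],q[2],q[3],q[0]])
E
python3 - <<'E'
from h import *
p=cv2.imread("pics/top0.png");d=np.load("pics/top0.npy");c=viewer.calibration("top")
g=p.max(2)
print("bench depth z check", [ray(c,(u,v),0) for u,v in ((200,200),)])
# heights map
K=c["camera_matrix"];T=c["world_to_cam"]
v,u=np.mgrid[:384,:512]
P=np.stack([(u-K[0,2])/K[0,0]*d,(v-K[1,2])/K[1,1]*d,d],-1)
W=(P-T[:3,3])@T[:3,:3]
np.save("pics/W.npy",W)
def rep(n,m,z,lo=4,hi=1e9):
    for ce,st in blobs(m,lo,hi): print(n,ce.round(1),st[:5],ray(c,ce,z).round(4), W[int(ce[1]),int(ce[0])].round(3))
roi=np.zeros(g.shape,bool); roi[130:216,218:275]=1
rep("choc",roi&(g<70),.017,5,80)
roi[:]=0; roi[205:228,305:372]=1
rep("key",roi&(g<80),.045,10)
roi[:]=0; roi[185:240,110:165]=1
rep("black",roi&(g<60),.125,5)
z=W[...,2]
roi[:]=0; roi[150:230,300:378]=1
rect=cv2.minAreaRect(np.argwhere(roi&(z>.03)&(d>0))[:,::-1].astype(np.float32)); print("scale",rect)
print("tub",[ (ce,st) for ce,st in blobs(roi&(z>.085),20)])
roi[:]=0; roi[120:220,210:285]=1
rect=cv2.minAreaRect(np.argwhere(roi&(z>.02)&(d>0))[:,::-1].astype(np.float32)); print("tray",[ray(c,x,.034).round(4) for x in cv2.boxPoints(rect)], ray(c,rect[0],.034))
cv2.imwrite("pics/crop1.png",cv2.resize(p[125:245,110:380],None,fx=2.9,fy=2.9,interpolation=cv2.INTER_CUBIC))
E
```

```text
bench depth z check [array([0.46061712, 0.10615675, 0.        ])]
choc [253.9 175.9] [251 173   7   7  39] [ 0.5283 -0.0565  0.017 ] [ 0.529 -0.054  0.031]
choc [238.3 177.8] [235 175   7   7  38] [ 0.5232 -0.01    0.017 ] [ 0.523 -0.009  0.031]
choc [242.3 188.4] [239 185   7   8  39] [ 0.491  -0.0213  0.017 ] [ 0.49  -0.021  0.03 ]
choc [253.7 188. ] [250 185   8   7  42] [ 0.4917 -0.0552  0.017 ] [ 0.49  -0.053  0.028]
choc [256.1 198.6] [253 195   7   8  40] [ 0.46   -0.0619  0.017 ] [ 0.461 -0.061  0.025]
choc [242.  201.5] [239 198   7   8  40] [ 0.4519 -0.0199  0.017 ] [ 0.452 -0.02   0.028]
key [306. 215.] [306 205   2  20  21] [ 0.4063 -0.2049  0.045 ] [ 0.412 -0.21   0.009]
key [358.7 215.2] [351 208  16  16 161] [ 0.4028 -0.3577  0.045 ] [ 0.402 -0.35   0.066]
key [321.5 215.8] [316 211  12  11  89] [ 0.403  -0.2496  0.045 ] [ 0.404 -0.245  0.062]
key [339.5 216.1] [331 211  19  11  97] [ 0.4013 -0.3019  0.045 ] [ 0.402 -0.301  0.042]
black [134.9 199.1] [126 193  18  12 127] [0.4512 0.267  0.125 ] [0.453 0.273 0.11 ]
black [126. 216.] [126 208   1  17  17] [0.4061 0.2898 0.125 ] [0.416 0.322 0.013]
scale ((339.0, 191.5), (67.0, 66.0), 90.0)
tub [(array([347.875     , 177.03472222]), array([323, 158,  44,  44, 288], dtype=int32))]
tray [array([0.6578, 0.0645, 0.034 ]), array([ 0.6816, -0.0869,  0.034 ]), array([ 0.4319, -0.1217,  0.034 ]), array([0.41  , 0.0257, 0.034 ])] [ 0.54356084 -0.02968273  0.034     ]
```

View pics/crop1.png

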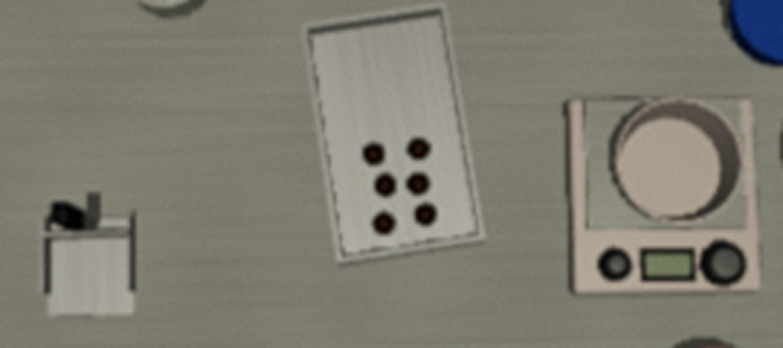

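Crop (origin (110,125), 2.9x): scoop mouth to the robot with its grip at (68,215), six chocolates at (374–425,148–223), white tub at (677,160) on the scale. The small key at (614,264) is tare and the large one at (722,262) is print. Next, bring the wrist camera over each.

```bash
cat >> h.py <<'E'
def go(pos,yaw=180,tilt=0,frm=None):
    """scoop-like frame: tool down, tool x at yaw deg (180 = toward robot), tilt deg about tool y. prints travel/rot"""
    p,r=pose() if frm is None else frm
    tgt=R.from_euler("z",yaw,degrees=True)*R.from_euler("x",180,degrees=True)*R.from_euler("y",tilt,degrees=True)
    t=r.inv().apply(np.array(pos)-p)/.75; w=(r.inv()*tgt).as_rotvec()/np.pi
    print("travel",t.round(4).tolist(),"rot",w.round(4).tolist(),"rows>=",int(np.ceil(max(np.linalg.norm(t)*15,np.linalg.norm(w)*180/8.59))))
    return p,r
E
python3 - <<'E'
from h import *
print(viewer.calibration("wrist")["world_to_cam"].round(3), viewer.calibration("wrist")["camera_matrix"][0])
go([.44,.27,.30]); go([.44,-.03,.33]); go([.42,-.27,.33])
c=viewer.calibration("top");print("tub",ray(c,(345,180),.101))
E
```

```text
[[ 0.231  0.973 -0.002 -0.674]
 [ 0.93  -0.22   0.293 -0.037]
 [ 0.285 -0.069 -0.956  0.392]
 [ 0.     0.     0.     1.   ]] [268.57530813   0.         250.28247523]
travel [-0.4878, -0.4138, -0.1036] rot [-0.0005, -0.0, -0.0741] rows>= 10
travel [-0.58, -0.8031, -0.1429] rot [-0.0005, -0.0, -0.0741] rows>= 16
travel [-0.6279, -1.1206, -0.1424] rot [-0.0005, -0.0, -0.0741] rows>= 20
tub [ 0.49769781 -0.31038235  0.101     ]
```

>>> servo_tool:
  jaw: [-1,-1,-1,-1,-1,-1,-1,-1,-1,-1,-1,-1]
  travel:
    - [-0.488,-0.414,-0.104]
    - [-0.488,-0.414,-0.104]
    - [-0.488,-0.414,-0.104]
    - [-0.488,-0.414,-0.104]
    - [-0.488,-0.414,-0.104]
    - [-0.488,-0.414,-0.104]
    - [-0.488,-0.414,-0.104]
    - [-0.488,-0.414,-0.104]
    - [-0.488,-0.414,-0.104]
    - [-0.488,-0.414,-0.104]
    - [-0.488,-0.414,-0.104]
    - [-0.488,-0.414,-0.104]
  rot:
    - [0,0,-0.074]
    - [0,0,-0.074]
    - [0,0,-0.074]
    - [0,0,-0.074]
    - [0,0,-0.074]
    - [0,0,-0.074]
    - [0,0,-0.074]
    - [0,0,-0.074]
    - [0,0,-0.074]
    - [0,0,-0.074]
    - [0,0,-0.074]
    - [0,0,-0.074]

```text
time: 1.3
position: [0.4403, 0.2697, 0.3005]
ee_rot: [-0.0, 0.001, 1.0, 0.0]
wrist_force: [-0.1, 1.1, 0.2]
opening: 1.003
grasp_force: 0.0
```

Run:
```python
from h import *
import pickle
def snap(n):
    s=pose(); c=viewer.calibration("wrist"); p,d=viewer.grab_frame("wrist"); pickle.dump((c,p,d),open(f"pics/{n}.pkl","wb")); cv2.imwrite(f"pics/{n}.png",p); print(s[0],s[1].as_euler("xyz",degrees=True),manip.sense()["time"])
snap("w_scoop")
go([.44,-.03,.33]); go([.42,-.27,.30])
```

```text
[0.44026063 0.26974841 0.30047754] [ 1.79991301e+02 -2.66904176e-02  1.79870739e+02] 1.35
travel [-0.0005, -0.4012, -0.0397] rot [0.0, -0.0003, 0.0001] rows>= 7
travel [0.0262, -0.7212, 0.0003] rot [0.0, -0.0003, 0.0001] rows>= 11
```

>>> servo_tool:
  jaw: [1,1,1,1,1,1,1,1,1,1,1,1]
  travel:
    - [0.026,-0.721,0]
    - [0.026,-0.721,0]
    - [0.026,-0.721,0]
    - [0.026,-0.721,0]
    - [0.026,-0.721,0]
    - [0.026,-0.721,0]
    - [0.026,-0.721,0]
    - [0.026,-0.721,0]
    - [0.026,-0.721,0]
    - [0.026,-0.721,0]
    - [0.026,-0.721,0]
    - [0.026,-0.721,0]
  rot:
    - [0,0,0]
    - [0,0,0]
    - [0,0,0]
    - [0,0,0]
    - [0,0,0]
    - [0,0,0]
    - [0,0,0]
    - [0,0,0]
    - [0,0,0]
    - [0,0,0]
    - [0,0,0]
    - [0,0,0]

```text
time: 2.55
position: [0.4199, -0.2743, 0.3006]
ee_rot: [-0.0, 0.003, 1.0, -0.001]
wrist_force: [0.7, 0.5, -0.2]
opening: 0.008
grasp_force: 0.0
```

```bash
cat >> h.py <<'E'
import pickle
def snap(n):
    s=pose(); c=viewer.calibration("wrist"); p,d=viewer.grab_frame("wrist"); pickle.dump((c,p,d),open(f"pics/{n}.pkl","wb")); cv2.imwrite(f"pics/{n}.png",p); print(s[0],s[1].as_euler("xyz",degrees=True).round(2),manip.sense()["time"])
def load(n):
    c,p,d=pickle.load(open(f"pics/{n}.pkl","rb")); K=c["camera_matrix"];T=c["world_to_cam"]
    v,u=np.mgrid[:384,:512]; P=np.stack([(u-K[0,2])/K[0,0]*d,(v-K[1,2])/K[1,1]*d,d],-1)
    return c,p,d,(P-T[:3,3])@T[:3,:3]
E
python3 - <<'E'
from h import *
snap("w_scale")
a=cv2.imread("pics/w_scoop.png");b=cv2.imread("pics/w_scale.png")
cv2.imwrite("pics/pair.png",cv2.resize(np.hstack([a,b]),(800,300),interpolation=cv2.INTER_AREA))
E
```

```text
[ 0.41989951 -0.27429629  0.30063008] [-1.7984e+02 -3.0000e-02  1.7970e+02] 2.6
```

View pics/pair.png

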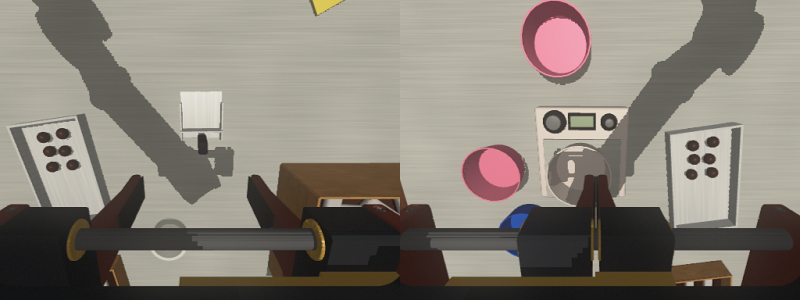

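Left half (wrist over scoop): plate at (201,112), grip at (203,143), tray at left. Right half (wrist over scale): print key (554,121), tare key (609,122), tub (580,173), chocolates around (700,158).

Run:
```python
from h import *
c,p,d,W=load("w_scale"); g=p.max(2)
roi=np.zeros(g.shape,bool); roi[135:175,170:295]=1
for ce,st in blobs(roi&(g<110),40,1500):
    u,v=ce.astype(int); z=np.median(W[v-2:v+3,u-2:u+3,2]); print("key",ce.round(1),st,ray(c,ce,z).round(4),"z",z)
sc=(W[...,2]>.036)&(W[...,2]<.043); roi[:]=0; roi[120:265,165:295]=1
for name in ("w_scale","w_scoop"):
    c,p,d,W=load(name); g=p.max(2)
    m=(W[...,2]>.012)&(W[...,2]<.04)&(abs(W[...,0]-.49)<.07)&(abs(W[...,1]+.035)<.06)&(p[...,2].astype(int)<100)
    for ce,st in blobs(m,40): print(name,"choc",ce.round(1),st[4],ray(c,ce,.017)[:2].round(4))
    m=(W[...,2]>.028)&(W[...,2]<.045)&(abs(W[...,0]-.54)<.17)&(abs(W[...,1]+.03)<.13)&(p[...,2]>100)
    pts=W[m][:,:2].astype(np.float32); print("tray",cv2.minAreaRect(pts),len(pts))
c,p,d,W=load("w_scoop"); g=p.max(2)
near=(abs(W[...,0]-.43)<.1)&(abs(W[...,1]-.26)<.08)
for nm,lo,hi in (("black",.09,.14),("walls",.022,.045)):
    m=near&(W[...,2]>lo)&(W[...,2]<hi); pts=W[m]; print(nm,len(pts),pts.min(0).round(4),pts.max(0).round(4),pts.mean(0).round(4),cv2.minAreaRect(pts[:,:2].astype(np.float32)))
m=near&(g>190)
for ce,st in blobs(m,200): print("plate",ce,st)
m=near&(W[...,2]<.02)&(p.min(2)>185)
```

```text
key [293.2 157.1] [292 137   3  38  97] [ 0.4139 -0.2018  0.0011] z 0.0011291714212575046
key [198.6 154.8] [183 141  30  30 438] [ 0.4001 -0.3527  0.0625] z 0.062463702778726635
key [231.8 154.5] [215 144  35  23 343] [ 0.4028 -0.3045  0.0429] z 0.042915293757898015
key [266.8 155.7] [257 145  21  23 291] [ 0.4019 -0.2508  0.0625] z 0.06247261657915869
w_scale choc [400.3 181.4] 167 [ 0.4539 -0.0197]
w_scale choc [374.7 186.1] 158 [ 0.4621 -0.0623]
w_scale choc [376.2 203.7] 157 [ 0.4941 -0.0555]
w_scale choc [395.7 203.1] 155 [ 0.493  -0.0214]
w_scale choc [399.2 220.4] 154 [ 0.5257 -0.0103]
w_scale choc [372.9 223. ] 144 [ 0.5306 -0.0565]
tray ((0.5468433499336243, -0.029158122837543488), (0.25075221061706543, 0.15137560665607452), 8.035040855407715) 1466
w_scoop choc [ 79.6 170.6] 186 [ 0.4539 -0.0194]
w_scoop choc [ 55.4 175.6] 192 [ 0.4624 -0.0622]
w_scoop choc [ 63.2 193.4] 182 [ 0.494  -0.0555]
w_scoop choc [ 82.8 192.9] 178 [ 0.4932 -0.0213]
w_scoop choc [ 92.6 210.7] 167 [ 0.5261 -0.01  ]
w_scoop choc [ 67.  213.2] 171 [ 0.5307 -0.0563]
tray ((0.5299910306930542, -0.03207644820213318), (0.21562907099723816, 0.15251702070236206), 7.9993510246276855) 1021
black 250 [0.4458 0.274  0.0911] [0.4677 0.2894 0.1272] [0.454  0.2812 0.1204] ((0.45677515864372253, 0.28170067071914673), (0.021858181804418564, 0.015336262993514538), 0.08890806883573532)
walls 387 [0.3888 0.237  0.022 ] [0.4667 0.3251 0.0449] [0.4369 0.2832 0.0314] ((0.4280279874801636, 0.2812567949295044), (0.0774318128824234, 0.08784548193216324), 0.6724268198013306)
plate [257.12279948 139.41519966] [ 230  117   54   47 2329]
plate [256.5083612  171.74916388] [231 168  55  12 299]
```

>>> servo_tool:
  jaw: [1,1,1,1,1,1,1,1,1,1,1]
  travel:
    - [0.024,0.031,0.281]
    - [0.024,0.031,0.281]
    - [0.024,0.031,0.281]
    - [0.024,0.031,0.281]
    - [0.024,0.031,0.281]
    - [0.024,0.031,0.281]
    - [0.024,0.031,0.31]
    - [0.024,0.031,0.322]
    - [0.024,0.031,0.325]
    - [0.024,0.031,0.325]
    - [0.024,0.031,0.325]
  rot:
    - [0,0,0]
    - [0,0,0]
    - [0,0,0]
    - [0,0,0]
    - [0,0,0]
    - [0,0,0]
    - [0,0,0]
    - [0,0,0]
    - [0,0,0]
    - [0,0,0]
    - [0,0,0]

```text
time: 3.7
position: [0.404, -0.2475, 0.0582]
ee_rot: [0.001, -0.0, 1.0, -0.0]
wrist_force: [2.4, 0.9, 2.0]
opening: 0.008
grasp_force: 1.5
```

>>> servo_tool:
  jaw: [1,1,1,1]
  travel:
    - [0.002,-0.003,0.004]
    - [0.002,-0.003,0.004]
    - [0.002,-0.003,0.004]
    - [0.002,-0.003,0.004]
  rot:
    - [0,0,0]
    - [0,0,0]
    - [0,0,0]
    - [0,0,0]

```text
time: 4.1
position: [0.4032, -0.2487, 0.0559]
ee_rot: [0.002, -0.0, 1.0, 0.001]
wrist_force: [1.3, 8.8, 24.6]
opening: 0.006
grasp_force: 12.3
```

>>> servo_tool:
  jaw: [1,1,1,1,1,1,1,1,1,1,1,1]
  travel:
    - [0,0,-0.2]
    - [0,0,-0.2]
    - [0,0,-0.2]
    - [-0.07,0.707,-0.2]
    - [-0.07,0.707,-0.2]
    - [-0.07,0.707,-0.2]
    - [-0.07,0.707,-0.2]
    - [-0.07,0.707,-0.2]
    - [-0.07,0.707,-0.2]
    - [-0.07,0.707,-0.2]
    - [-0.07,0.707,-0.2]
    - [-0.07,0.707,-0.2]
  rot:
    - [0,0,0]
    - [0,0,0]
    - [0,0,0]
    - [0,0,0]
    - [0,0,0]
    - [0,0,0]
    - [0,0,0]
    - [0,0,0]
    - [0,0,0]
    - [0,0,0]
    - [0,0,0]
    - [0,0,0]

```text
time: 5.3
position: [0.4452, 0.1995, 0.204]
ee_rot: [-0.0, 0.001, 1.0, -0.0]
wrist_force: [1.0, -1.0, 0.4]
opening: 0.005
grasp_force: 0.0
```

Run:
```python
from h import *
go([.4568,.2817,.20]);
```

```text
travel [-0.0153, 0.1097, 0.0053] rot [-0.0001, -0.0, -0.0003] rows>= 2
```

>>> servo_tool:
  jaw: [-1,-1,-1,-1,-1,-1]
  travel:
    - [-0.015,0.1,0.005]
    - [-0.015,0.1,0.005]
    - [-0.015,0.1,0.005]
    - [-0.015,0.1,0.005]
    - [-0.015,0.1,0.005]
    - [-0.015,0.1,0.005]
  rot:
    - [0,0,0]
    - [0,0,0]
    - [0,0,0]
    - [0,0,0]
    - [0,0,0]
    - [0,0,0]

```text
time: 5.9
position: [0.457, 0.2715, 0.2003]
ee_rot: [-0.0, 0.001, 1.0, -0.0]
wrist_force: [0.0, -0.5, 0.4]
opening: 0.512
grasp_force: 0.0
```

Run:
```python
from h import *
go([.4568,.2817,.075]);
```

```text
travel [0.0002, 0.0137, 0.1671] rot [-0.0001, -0.0, -0.0009] rows>= 3
```

>>> servo_tool:
  jaw: [-1,-1,-1,-1,-1,-1,1,1,1,1,1,1]
  travel:
    - [0,0.0137,0]
    - [0,0.0137,0.06]
    - [0,0.0137,0.167]
    - [0,0.0137,0.167]
    - [0,0.0137,0.167]
    - [0,0.0137,0.167]
    - [0,0.0137,0.167]
    - [0,0.0137,0.167]
    - [0,0.0137,0.167]
    - [0,0.0137,0.167]
    - [0,0.0137,0.167]
    - [0,0.0137,0.167]
  rot:
    - [0,0,0]
    - [0,0,0]
    - [0,0,0]
    - [0,0,0]
    - [0,0,0]
    - [0,0,0]
    - [0,0,0]
    - [0,0,0]
    - [0,0,0]
    - [0,0,0]
    - [0,0,0]
    - [0,0,0]

```text
time: 7.1
position: [0.4568, 0.2836, 0.075]
ee_rot: [0.0, 0.0, 1.0, 0.0]
wrist_force: [-0.2, -0.0, 1.2]
opening: 0.495
grasp_force: 0.0
```

>>> servo_tool:
  jaw: [1,1,1,1,1,1,1]
  travel:
    - [0,0,0]
    - [0,0,0]
    - [0,0,0]
    - [0,0,0]
    - [0,0,0]
    - [0,0,0]
    - [0,0,0]
  rot:
    - [0,0,0]
    - [0,0,0]
    - [0,0,0]
    - [0,0,0]
    - [0,0,0]
    - [0,0,0]
    - [0,0,0]

```text
time: 7.8
position: [0.4568, 0.2835, 0.0749]
ee_rot: [-0.0, 0.0, 1.0, -0.0]
wrist_force: [0.6, 0.9, -0.7]
opening: 0.18
grasp_force: 30.0
```

Run:
```python
from h import *
go([.4568,.2835,.24]); go([.518,.322,.24],yaw=211.8); go([.518,.322,.24],yaw=211.8,tilt=-60)
```

```text
travel [-0.0, -0.0, -0.2202] rot [-0.0, -0.0, -0.0001] rows>= 4
travel [-0.0816, 0.0513, -0.2202] rot [-0.0, -0.0, -0.1768] rows>= 4
travel [-0.0816, 0.0513, -0.2202] rot [-0.0925, -0.3244, -0.1602] rows>= 8
```

>>> servo_tool:
  jaw: [1,1,1,1,1,1,1,1,1,1,1,1]
  travel:
    - [0,0,-0.1]
    - [0,0,-0.22]
    - [0,0,-0.22]
    - [-0.08,0.05,-0.22]
    - [-0.08,0.05,-0.22]
    - [-0.08,0.05,-0.22]
    - [-0.08,0.05,-0.22]
    - [-0.08,0.05,-0.22]
    - [-0.08,0.05,-0.22]
    - [-0.08,0.05,-0.22]
    - [-0.08,0.05,-0.22]
    - [-0.08,0.05,-0.22]
  rot:
    - [0,0,0]
    - [0,0,0]
    - [0,0,0]
    - [-0.0925,-0.3244,-0.16]
    - [-0.0925,-0.3244,-0.16]
    - [-0.0925,-0.3244,-0.16]
    - [-0.0925,-0.3244,-0.16]
    - [-0.0925,-0.3244,-0.16]
    - [-0.0925,-0.3244,-0.16]
    - [-0.0925,-0.3244,-0.16]
    - [-0.0925,-0.3244,-0.16]
    - [-0.0925,-0.3244,-0.16]

```text
time: 9.0
position: [0.5318, 0.3038, 0.2427]
ee_rot: [0.369, -0.152, 0.915, 0.064]
wrist_force: [0.1, -0.1, -0.6]
opening: 0.18
grasp_force: 30.0
```

Run:
```python
from h import *
s=manip.sense();print(s["q"].round(2)); p,r=pose(); print(p,r.as_matrix().round(2))
p,d=viewer.grab_frame("scene");cv2.imwrite("pics/tilt.png",cv2.resize(p[40:300,200:500],None,fx=2,fy=2))
```

```text
[-1.36  0.09  0.62  2.31  1.41  0.24 -0.18]
[0.5317644  0.30381129 0.24270977] [[-0.68 -0.33  0.66]
 [-0.23  0.95  0.23]
 [-0.69  0.   -0.72]]
```

View pics/tilt.png

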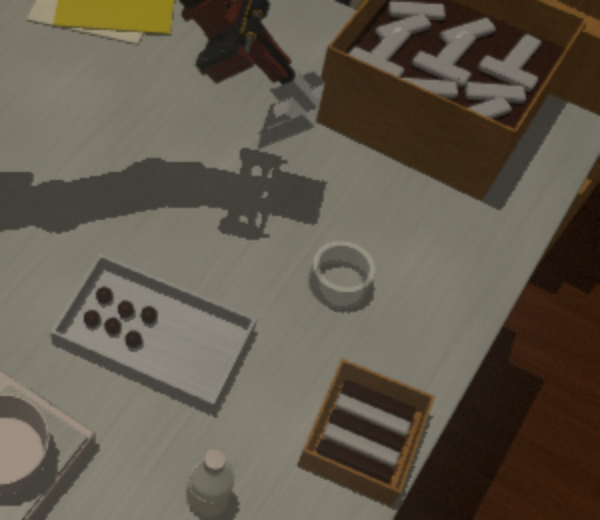

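The scoop tilts mouth-down to about 44° (lip at about (262,143) in the crop), near joint limits but enough for slippery balls. Level it and go to the tray's far half.

```bash
cat >> h.py <<'E'
TC=np.array([.5468,-.0292]); TY=np.radians(8.0)
def t2w(x,y): c,s=np.cos(TY),np.sin(TY); return TC+[c*x-s*y,s*x+c*y]
def w2t(w): c,s=np.cos(TY),np.sin(TY); d=np.array(w)[:2]-TC; return np.array([c*d[0]+s*d[1],-s*d[0]+c*d[1]])
E
python3 - <<'E'
from h import *
ch=[[.4539,-.0196],[.4622,-.0622],[.494,-.0555],[.493,-.0213],[.526,-.0101],[.5306,-.0565]]
t=np.array([w2t(x) for x in ch]); print(t.round(4), (t.min(0)+t.max(0))/2)
y=((t.min(0)+t.max(0))/2)[1]; w=t2w(.102,y); print(w)
go([.50,.25,.22],yaw=188); go([*w,.20],yaw=188)
E
```

```text
[[-0.0907  0.0224]
 [-0.0884 -0.0209]
 [-0.0559 -0.0187]
 [-0.0522  0.0153]
 [-0.0179  0.0218]
 [-0.0198 -0.0248]] [-0.05429961 -0.00117198]
[ 0.64797045 -0.01616492]
travel [0.0651, -0.0539, -0.0225] rot [0.0244, 0.2436, 0.0583] rows>= 6
travel [0.0324, -0.4538, 0.0448] rot [0.0244, 0.2436, 0.0583] rows>= 7
```

>>> servo_tool:
  jaw: [1,1,1,1,1,1,1,1,1,1,1,1]
  travel:
    - [0.032,-0.05,0]
    - [0.032,-0.1,0]
    - [0.032,-0.15,0]
    - [0.032,-0.2,0]
    - [0.032,-0.25,0]
    - [0.032,-0.3,0.02]
    - [0.032,-0.35,0.04]
    - [0.032,-0.4,0.045]
    - [0.032,-0.454,0.045]
    - [0.032,-0.454,0.045]
    - [0.032,-0.454,0.045]
    - [0.032,-0.454,0.045]
  rot:
    - [0.0244,0.2436,0.0583]
    - [0.0244,0.2436,0.0583]
    - [0.0244,0.2436,0.0583]
    - [0.0244,0.2436,0.0583]
    - [0.0244,0.2436,0.0583]
    - [0.0244,0.2436,0.0583]
    - [0.0244,0.2436,0.0583]
    - [0.0244,0.2436,0.0583]
    - [0.0244,0.2436,0.0583]
    - [0.0244,0.2436,0.0583]
    - [0.0244,0.2436,0.0583]
    - [0.0244,0.2436,0.0583]

```text
time: 10.25
position: [0.6496, -0.0201, 0.1996]
ee_rot: [-0.001, -0.066, 0.998, 0.001]
wrist_force: [-0.3, -0.0, -1.0]
opening: 0.179
grasp_force: 30.0
```

Run:
```python
from h import *
p,r=pose();print(p,r.as_matrix().round(3)); w=t2w(.102,-.001)
go([*w,.12],yaw=188,tilt=0)
# scoop pose check by depth
snap("w_tray"); c,p,d,W=load("w_tray")
near=(np.hypot(W[...,0]-w[0],W[...,1]-w[1])<.14)
m=near&(W[...,2]>.115)&(W[...,2]<.18); q=W[m]; 
print(len(q)); 
# plate fit in lip region
f=near&(W[...,2]>.10)&(W[...,2]<.14)&(np.abs((W[...,1]-w[1])+.0)<.03)&(W[...,0]<w[0]-.02)
q=W[f]; A=np.c_[q[:,:2]-w,np.ones(len(q))]; print(len(q),np.linalg.lstsq(A,q[:,2],rcond=None)[0], q.min(0),q.max(0))
```

```text
[ 0.64961704 -0.0200775   0.19960858] [[-0.991 -0.132 -0.002]
 [-0.132  0.991  0.002]
 [ 0.002  0.002 -1.   ]]
travel [0.0013, 0.0055, 0.1062] rot [0.0007, -0.0006, -0.0022] rows>= 2
[ 0.64961704 -0.0200775   0.19960858] [ 1.7988e+02 -1.0000e-01 -1.7240e+02] 10.3
12505
5607 [-0.00201934  0.00888211  0.12673903] [ 0.55546809 -0.04599436  0.12445106] [0.62793797 0.0139945  0.13960538]
```

>>> servo_tool:
  jaw: [1,1,1,1,1,1,1,1]
  travel:
    - [0.001,0.005,0.05]
    - [0.001,0.005,0.1]
    - [0.001,0.005,0.13]
    - [0.001,0.005,0.15]
    - [0.001,0.005,0.157]
    - [0.001,0.005,0.159]
    - [0.001,0.005,0.16]
    - [0.001,0.005,0.16]
  rot:
    - [0.001,0,-0.002]
    - [0.001,0,-0.002]
    - [0.001,0,-0.002]
    - [0.001,0,-0.002]
    - [0.001,0,-0.002]
    - [0.001,0,-0.002]
    - [0.001,0,-0.002]
    - [0.001,0,-0.002]

```text
time: 11.1
position: [0.6478, -0.0121, 0.0817]
ee_rot: [0.0, -0.072, 0.997, -0.001]
wrist_force: [0.6, 0.2, -1.0]
opening: 0.179
grasp_force: 30.0
```

Run:
```python
from h import *
s=manip.sense();p,r=pose();print(p,w2t(p),s["wrist_force"],r.as_matrix()[:,0])
for x in (.06,.0,-.02,-.025): go([*t2w(x,-.001),.0793],yaw=188)
```

```text
[ 0.64777254 -0.01206695  0.0816712 ] [0.10237435 0.00291365] [ 0.57832453  0.23131594 -0.97879953] [-9.89658874e-01 -1.43440971e-01 -1.66540058e-05]
travel [0.0565, -0.005, 0.0032] rot [-0.0006, 0.0, 0.0014] rows>= 1
travel [0.1365, -0.0046, 0.0032] rot [-0.0006, 0.0, 0.0014] rows>= 3
travel [0.1632, -0.0045, 0.0032] rot [-0.0006, 0.0, 0.0014] rows>= 3
travel [0.1699, -0.0045, 0.0032] rot [-0.0006, 0.0, 0.0014] rows>= 3
```

>>> servo_tool:
  jaw: [1,1,1,1,1,1,1,1,1,1,1,1]
  travel:
    - [0,-0.005,0.002]
    - [0,-0.005,0.0035]
    - [0,-0.005,0.0035]
    - [0.008,-0.005,0.0035]
    - [0.016,-0.005,0.0035]
    - [0.024,-0.005,0.0035]
    - [0.032,-0.005,0.0035]
    - [0.04,-0.005,0.0035]
    - [0.048,-0.005,0.0035]
    - [0.056,-0.005,0.0035]
    - [0.064,-0.005,0.0035]
    - [0.072,-0.005,0.0035]
  rot:
    - [0,0,0.001]
    - [0,0,0.001]
    - [0,0,0.001]
    - [0,0,0.001]
    - [0,0,0.001]
    - [0,0,0.001]
    - [0,0,0.001]
    - [0,0,0.001]
    - [0,0,0.001]
    - [0,0,0.001]
    - [0,0,0.001]
    - [0,0,0.001]

```text
time: 12.3
position: [0.5965, -0.0243, 0.0801]
ee_rot: [0.002, -0.07, 0.998, -0.001]
wrist_force: [2.8, -0.5, 6.3]
opening: 0.184
grasp_force: 30.0
```

Run:
```python
from h import *
s=manip.sense();p,r=pose();print(p,w2t(p),s["wrist_force"],r.as_matrix()[:,0])
snap("w_drag"); c,p,d,W=load("w_drag")
cv2.imwrite("pics/w_drag_c.png",cv2.resize(p[90:290,130:390],None,fx=2.5,fy=2.5))
```

```text
[ 0.59652801 -0.02431129  0.08006392] [ 0.04992444 -0.00207967] [ 2.79886579 -0.54807101  6.30571656] [-0.99023692 -0.13935159 -0.00346225]
[ 0.59652801 -0.02431129  0.08006392] [-179.86    0.2  -171.99] 12.35
```

View pics/w_drag_c.png

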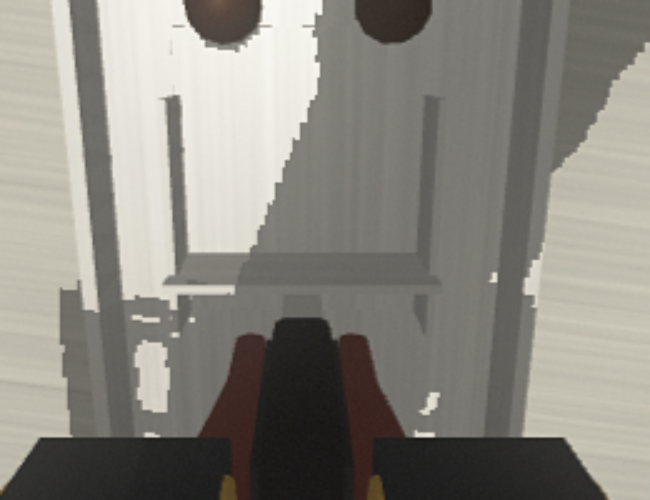

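Picture: scoop flat and centred in the tray (back wall at y≈285, sides at x≈172 and 432), two chocolates just at the lip (y≈25). Continue the drag.

>>> servo_tool:
  jaw: [1,1,1,1,1,1,1,1,1,1,1,1]
  travel:
    - [0.008,0,0]
    - [0.016,0,0]
    - [0.024,0,0]
    - [0.032,0,0]
    - [0.04,0,0]
    - [0.048,0,0]
    - [0.056,0,0]
    - [0.064,0,0]
    - [0.072,0,0]
    - [0.08,0,0]
    - [0.088,0,0]
    - [0.088,0,0]
  rot:
    - [0,0,0]
    - [0,0,0]
    - [0,0,0]
    - [0,0,0]
    - [0,0,0]
    - [0,0,0]
    - [0,0,0]
    - [0,0,0]
    - [0,0,0]
    - [0,0,0]
    - [0,0,0]
    - [0,0,0]

```text
time: 13.55
position: [0.5303, -0.0337, 0.0799]
ee_rot: [0.001, -0.07, 0.998, -0.001]
wrist_force: [-0.3, -1.4, 8.7]
opening: 0.183
grasp_force: 30.0
```

Run:
```python
from h import *
s=manip.sense();p,r=pose();print(p,w2t(p),s["wrist_force"],r.as_matrix()[:,0])
snap("w_drag2"); c,p,d,W=load("w_drag2")
cv2.imwrite("pics/w_drag2_c.png",cv2.resize(p[20:260,130:390],None,fx=2.2,fy=2.2))
```

```text
[ 0.53031176 -0.03367208  0.07985676] [-0.01695017 -0.00213384] [-0.31009767 -1.43621163  8.68694062] [-0.99030048 -0.13892754 -0.00202243]
[ 0.53031176 -0.03367208  0.07985676] [-1.7988e+02  1.2000e-01 -1.7201e+02] 13.6
```

View pics/w_drag2_c.png

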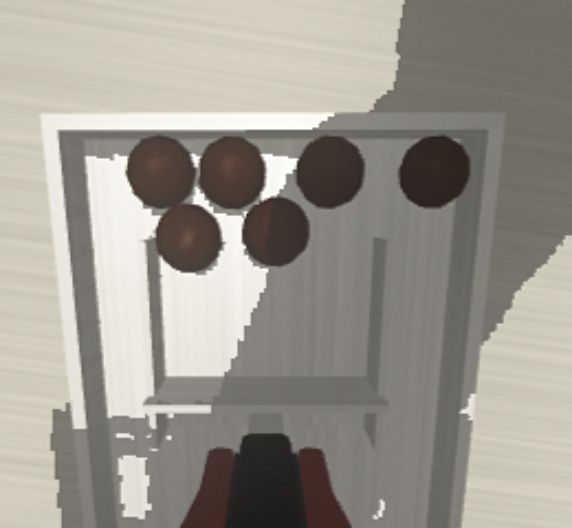

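Picture: four chocolates along the near wall (160,172), (232,172), (330,172), (435,172) and two on the scoop (188,238), (276,231). The lip is about 13 mm from the wall. I'll shift about 7 mm to image-left (-y) to centre on three of the four, push to the wall, then tilt the lip up.

>>> servo_tool:
  jaw: [1,1,1,1,1,1,1,1,1]
  travel:
    - [0,-0.003,0]
    - [0,-0.006,0]
    - [0,-0.01,0]
    - [0.003,-0.01,0]
    - [0.006,-0.01,0]
    - [0.009,-0.01,0]
    - [0.012,-0.01,0]
    - [0.0145,-0.01,0]
    - [0.0145,-0.01,0]
  rot:
    - [0,0,0]
    - [0,0,0]
    - [0,0,0]
    - [0,0,0]
    - [0,0,0]
    - [0,0,0]
    - [0,0,0]
    - [0,0,0]
    - [0,0,0]

```text
time: 14.5
position: [0.5214, -0.0425, 0.0799]
ee_rot: [0.002, -0.07, 0.998, -0.001]
wrist_force: [2.5, -0.3, 6.7]
opening: 0.179
grasp_force: 30.0
```

Run:
```python
from h import *
s=manip.sense();p,r=pose();print(p,w2t(p),s["wrist_force"],r.as_matrix()[:,0])
snap("w_in"); c,p,d,W=load("w_in")
m=(W[...,2]>.012)&(W[...,2]<.04)&(p[...,2].astype(int)<100)&(p[...,2].astype(int)>p[...,0]+8)
o=w2t(pose()[0])
for ce,st in blobs(m,150): print(ce.round(0),st[4],(w2t(ray(c,ce,.019))-o).round(4))
```

```text
[ 0.52137943 -0.04248524  0.07990194] [-0.02702213 -0.00961809] [ 2.54551951 -0.30171037  6.6590363 ] [-0.9902745  -0.13909611 -0.00294877]
[ 0.52137943 -0.04248524  0.07990194] [-1.7986e+02  1.7000e-01 -1.7200e+02] 14.55
[209. 125.] 1436 [-0.0699 -0.0344]
[285. 111.] 785 [-0.0812  0.027 ]
[336. 111.] 800 [-0.081   0.0668]
[246. 131.] 1409 [-0.0653 -0.0044]
```

Run:
```python
from h import *
c,p,d,W=load("w_in")
m=((W[...,2]>.012)&(W[...,2]<.04)&(p[...,2].astype(int)<100)&(p[...,2].astype(int)>p[...,0]+8)).astype(np.uint8)
e=cv2.distanceTransform(m,cv2.DIST_L2,5); o=np.array([-.027,-.0096])
for ce,st in blobs(e>10,5): print(ce.round(0),st[4],(w2t(ray(c,ce,.019))-o).round(4))
```

```text
[284. 110.] 73 [-0.082   0.0262]
```

Run:
```python
from h import *
c,p,d,W=load("w_in"); o=np.array([-.027,-.0096])
g=cv2.GaussianBlur(p.min(2),(3,3),0)
ci=cv2.HoughCircles(g,cv2.HOUGH_GRADIENT,1,20,param1=80,param2=11,minRadius=12,maxRadius=19)[0]
for u,v,r in ci:
    if 90<v<165 and 180<u<370 : print((u,v,r),(w2t(ray(c,(u,v),.019))-o).round(4),p[int(v),int(u)])
cv2.imwrite("pics/w_in_c.png",cv2.resize(p[70:260,150:380],None,fx=2.2,fy=2.2))
```

```text
(np.float32(215.5), np.float32(141.5), np.float32(15.0)) [-0.057  -0.0293] [ 85  98 127]
(np.float32(238.5), np.float32(117.5), np.float32(16.0)) [-0.0759 -0.0102] [ 67  80 105]
(np.float32(335.5), np.float32(111.5), np.float32(15.8)) [-0.0805  0.0668] [35 40 50]
(np.float32(284.5), np.float32(110.5), np.float32(16.7)) [-0.0813  0.0263] [45 52 62]
(np.float32(203.5), np.float32(110.5), np.float32(16.1)) [-0.0813 -0.0379] [ 66  77 100]
(np.float32(251.5), np.float32(145.5), np.float32(16.1)) [-0.0538  0.0002] [48 55 78]
```

View pics/w_in_c.png

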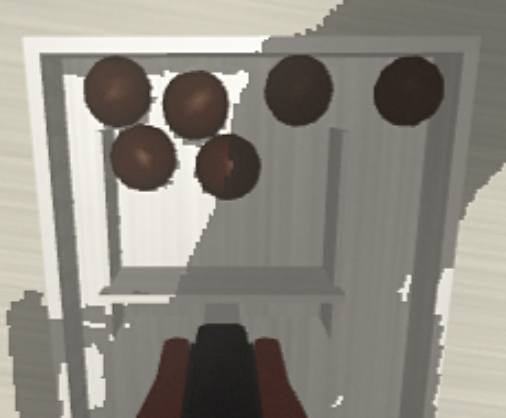

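Picture: the left row-1 chocolate (118,91) is in line with the scoop's left side and could perch on it; the other three, (195,104), (300,90) and (144,157)/(228,166), are fine. I'll back off a little, shift 15 mm to +y to leave that one out, and advance again.

>>> servo_tool:
  jaw: [1,1,1,1,1,1,1,1,1,1,1,1]
  travel:
    - [-0.01,0,0]
    - [-0.02,0,0]
    - [-0.02,0.005,0]
    - [-0.02,0.01,0]
    - [-0.02,0.015,0]
    - [-0.02,0.02,0]
    - [-0.016,0.02,0]
    - [-0.012,0.02,0]
    - [-0.008,0.02,0]
    - [-0.004,0.02,0]
    - [0,0.02,0]
    - [0,0.02,0]
  rot:
    - [0,0,0]
    - [0,0,0]
    - [0,0,0]
    - [0,0,0]
    - [0,0,0]
    - [0,0,0]
    - [0,0,0]
    - [0,0,0]
    - [0,0,0]
    - [0,0,0]
    - [0,0,0]
    - [0,0,0]

```text
time: 15.75
position: [0.519, -0.0274, 0.0798]
ee_rot: [0.001, -0.07, 0.998, -0.001]
wrist_force: [0.4, 0.1, 6.1]
opening: 0.181
grasp_force: 30.0
```

```bash
cat >> h.py <<'E'
def chocs(n,z=.019):
    snap(n); c,p,d,W=load(n); P=pose()[0]; o=w2t(P); print("scoop tray",o.round(4),manip.sense()["wrist_force"].round(1))
    g=cv2.GaussianBlur(p.min(2),(3,3),0)
    ci=cv2.HoughCircles(g,cv2.HOUGH_GRADIENT,1,20,param1=80,param2=10,minRadius=12,maxRadius=20)[0]
    for u,v,r in ci:
        t=w2t(ray(c,(u,v),z))
        if abs(t[0])<.125 and abs(t[1])<.075 and p[int(v),int(u)].max()<150: print((int(u),int(v),int(r)),"rel scoop",(t-o).round(4),p[int(v),int(u)])
E
python3 -c "
from h import *
chocs('w_in2')"
```

```text
[ 0.51903029 -0.0274238   0.07975726] [-1.7989e+02  1.6000e-01 -1.7201e+02] 15.8
scoop tray [-0.0272  0.0057] [0.2 0.  7.6]
(254, 143, 14) rel scoop [-0.0555  0.0027] [45 51 59]
(235, 113, 19) rel scoop [-0.079  -0.0125] [58 69 91]
(315, 111, 15) rel scoop [-0.0805  0.0509] [34 37 48]
(199, 111, 16) rel scoop [-0.0806 -0.041 ] [62 72 90]
(216, 138, 17) rel scoop [-0.0595 -0.0283] [ 69  81 105]
(285, 111, 16) rel scoop [-0.0805  0.0272] [42 47 59]
```

Run:
```python
from h import *
a=np.radians(18); p,r=pose()
# scoop coords (x along -tool x): pivot (.01,0), TCP (0,.0745)
dx,dz=-.01,.0745
nx=dx*np.cos(a)+dz*np.sin(a); nz=-dx*np.sin(a)+dz*np.cos(a)
sh=nx-dx; w=t2w(*(w2t(p)+[sh,0]))
go([*w,p[2]+nz-dz+.001],yaw=188,tilt=18)
go([*w,p[2]+nz-dz+.021],yaw=188,tilt=18)
```

```text
travel [-0.0313, 0.0, -0.0005] rot [-0.0006, 0.1008, -0.0001] rows>= 3
travel [-0.0314, -0.0, -0.0272] rot [-0.0006, 0.1008, -0.0001] rows>= 3
```

>>> servo_tool:
  jaw: [1,1,1,1,1,1,1,1,1,1]
  travel:
    - [-0.005,0,-0.001]
    - [-0.01,0,-0.002]
    - [-0.015,0,-0.003]
    - [-0.02,0,-0.003]
    - [-0.026,0,-0.003]
    - [-0.031,0,-0.003]
    - [-0.031,0,-0.01]
    - [-0.031,0,-0.017]
    - [-0.031,0,-0.023]
    - [-0.031,0,-0.023]
  rot:
    - [0,0.017,0]
    - [0,0.034,0]
    - [0,0.05,0]
    - [0,0.067,0]
    - [0,0.084,0]
    - [0,0.101,0]
    - [0,0.101,0]
    - [0,0.101,0]
    - [0,0.101,0]
    - [0,0.101,0]

```text
time: 16.8
position: [0.54, -0.024, 0.0965]
ee_rot: [-0.157, -0.069, 0.985, -0.012]
wrist_force: [-0.1, 0.2, -2.0]
opening: 0.182
grasp_force: 30.0
```

```bash
python3 -c "
from h import *
chocs('w_up',.04)
p=cv2.imread('pics/w_up.png')
cv2.imwrite('pics/w_up_c.png',cv2.resize(p[70:260,150:380],None,fx=2.2,fy=2.2))"
```

```text
[ 0.53998103 -0.02400265  0.09651648] [-179.9   -18.17 -172.01] 16.85
scoop tray [-0.0061  0.0063] [-0.1 -0.2 -1.1]
(220, 137, 15) rel scoop [-0.0805 -0.0272] [ 70  82 104]
(216, 180, 14) rel scoop [-0.0425 -0.0306] [ 79  92 117]
(259, 181, 14) rel scoop [-0.0416  0.0072] [ 69  83 110]
(286, 174, 19) rel scoop [-0.0478  0.031 ] [45 51 68]
(237, 163, 14) rel scoop [-0.0575 -0.0121] [49 55 73]
(230, 301, 15) rel scoop [ 0.0631 -0.0181] [78 80 83]
(312, 211, 17) rel scoop [-0.0153  0.0537] [124 130 132]
```

View pics/w_up_c.png

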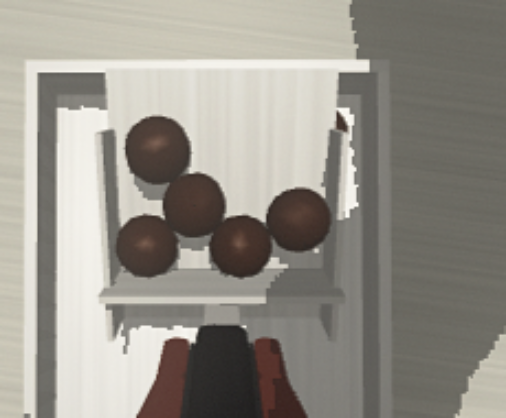

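Picture: five chocolates lie well inside the scoop ((157,150), (194,205), (147,245), (241,246), (298,219)) and the sixth stays in the tray at (342,120). Now lift and carry.

```bash
cat >> h.py <<'E'
def tcp_for(tub,lip_r_off,lip_z,tilt):
    r=np.hypot(*tub); u=tub/r; a=np.radians(tilt); R_=r+lip_r_off+.09*np.cos(a)+.0745*np.sin(a); return [*(u*R_),lip_z-.09*np.sin(a)+.0745*np.cos(a)]
E
python3 - <<'E'
from h import *
c,p,d,W=load("w_scale")
for n,W in (("w",W),("top",np.load("pics/W.npy"))):
    m=(abs(W[...,2]-.1)<.006)&(np.hypot(W[...,0]-.498,W[...,1]+.31)<.08); q=W[m]
    A=np.c_[2*q[:,:2],np.ones(len(q))]; s=np.linalg.lstsq(A,(q[:,:2]**2).sum(1),rcond=None)[0]; print(n,len(q),s[:2],np.sqrt(s[2]+s[0]**2+s[1]**2))
tub=np.array([.498,-.310]); yaw=180+np.degrees(np.arctan2(tub[1],tub[0])); print(yaw)
p,r=pose()
go([p[0],p[1],.25],188,18); go(tcp_for(tub,.02,.17,18),yaw,18); print(tcp_for(tub,.02,.17,18))
E
```

```text
w 616 [ 0.49943514 -0.30719561] 0.05954778673538269
top 187 [ 0.4989314  -0.30773091] 0.05970530627438408
148.09815079471878
travel [0.0641, -0.0003, -0.1949] rot [-0.0005, -0.0011, 0.0] rows>= 4
travel [0.0267, -0.4803, -0.1545] rot [-0.0694, -0.0009, 0.2107] rows>= 8
[np.float64(0.6071898727218271), np.float64(-0.3779695994854747), np.float64(0.2130421809702437)]
```

>>> servo_tool:
  jaw: [1,1,1,1,1,1,1,1,1,1]
  travel:
    - [0.005,0,-0.015]
    - [0.012,0,-0.036]
    - [0.02,0,-0.06]
    - [0.028,0,-0.085]
    - [0.036,0,-0.11]
    - [0.044,0,-0.134]
    - [0.052,0,-0.158]
    - [0.058,0,-0.177]
    - [0.062,0,-0.189]
    - [0.064,0,-0.195]
  rot:
    - [0,0,0]
    - [0,0,0]
    - [0,0,0]
    - [0,0,0]
    - [0,0,0]
    - [0,0,0]
    - [0,0,0]
    - [0,0,0]
    - [0,0,0]
    - [0,0,0]

```text
time: 17.85
position: [0.5405, -0.0234, 0.2504]
ee_rot: [-0.158, -0.069, 0.985, -0.012]
wrist_force: [-0.1, 0.6, -1.8]
opening: 0.18
grasp_force: 30.0
```

Run:
```python
from h import *
tub=np.array([.4992,-.3075])
p,r=pose();print(p,manip.sense()["wrist_force"]); t=np.array(tcp_for(tub,.02,.17,18))
m=(p+t)/2; m[2]=.24
go(m,168.2,18); go(t,148.4,18)
```

```text
[ 0.54047294 -0.02342932  0.25039414] [-0.12492363  0.55697137 -1.81719775]
travel [-0.0161, -0.2384, 0.0098] rot [-0.0348, -0.0011, 0.1047] rows>= 4
travel [-0.039, -0.4767, 0.0405] rot [-0.069, -0.001, 0.2092] rows>= 8
```

Two calls: the halfway point, then the pre-pour pose.

>>> servo_tool:
  jaw: [1,1,1,1,1,1,1,1,1,1,1,1]
  travel:
    - [-0.001,-0.01,0]
    - [-0.002,-0.025,0.001]
    - [-0.003,-0.045,0.002]
    - [-0.004,-0.067,0.003]
    - [-0.006,-0.09,0.004]
    - [-0.008,-0.113,0.005]
    - [-0.01,-0.136,0.006]
    - [-0.011,-0.159,0.007]
    - [-0.012,-0.182,0.008]
    - [-0.014,-0.205,0.009]
    - [-0.015,-0.225,0.01]
    - [-0.016,-0.238,0.01]
  rot:
    - [-0.002,0,0.005]
    - [-0.004,0,0.011]
    - [-0.007,0,0.02]
    - [-0.01,0,0.029]
    - [-0.013,0,0.04]
    - [-0.016,0,0.05]
    - [-0.02,0,0.06]
    - [-0.023,0,0.07]
    - [-0.026,0,0.08]
    - [-0.03,0,0.09]
    - [-0.033,0,0.099]
    - [-0.035,0,0.105]

```text
time: 19.05
position: [0.5741, -0.2009, 0.2385]
ee_rot: [-0.158, 0.104, 0.982, 0.016]
wrist_force: [0.1, 0.4, -2.2]
opening: 0.176
grasp_force: 30.0
```

Run:
```python
from h import *
tub=np.array([.4992,-.3075])
p,r=pose();print(p,manip.sense()["wrist_force"],manip.sense()["q"].round(2)); t=np.array(tcp_for(tub,.02,.17,18))
go(t,148.4,18)
```

```text
[ 0.57405418 -0.20090343  0.23852364] [ 0.0618398   0.42784968 -2.20582102] [-0.15  0.6   0.59  1.48 -0.26  1.47  1.84]
travel [-0.0997, -0.2172, 0.0032] rot [-0.0343, -0.0014, 0.103] rows>= 4
```

>>> servo_tool:
  jaw: [1,1,1,1,1,1,1,1,1,1,1,1]
  travel:
    - [-0.004,-0.01,0]
    - [-0.011,-0.024,0]
    - [-0.02,-0.044,0.001]
    - [-0.03,-0.065,0.001]
    - [-0.04,-0.087,0.001]
    - [-0.05,-0.109,0.002]
    - [-0.06,-0.131,0.002]
    - [-0.07,-0.153,0.002]
    - [-0.08,-0.175,0.003]
    - [-0.09,-0.197,0.003]
    - [-0.098,-0.213,0.003]
    - [-0.1,-0.217,0.003]
  rot:
    - [-0.002,0,0.005]
    - [-0.004,0,0.011]
    - [-0.007,0,0.02]
    - [-0.01,0,0.03]
    - [-0.013,0,0.04]
    - [-0.016,0,0.05]
    - [-0.02,0,0.06]
    - [-0.023,0,0.07]
    - [-0.026,0,0.08]
    - [-0.03,0,0.09]
    - [-0.033,0,0.099]
    - [-0.034,-0.001,0.103]

```text
time: 20.25
position: [0.6086, -0.3759, 0.2122]
ee_rot: [-0.152, 0.27, 0.95, 0.042]
wrist_force: [-0.3, 0.6, -1.7]
opening: 0.181
grasp_force: 30.0
```

Run:
```python
from h import *
tub=np.array([.4992,-.3075])
p,r=pose();print(p,manip.sense()["wrist_force"],manip.sense()["q"].round(2))
for a,z in ((8,.16),(0,.145),(-8,.135),(-16,.125),(-24,.122),(-32,.12),(-38,.12),(-45,.12)): print(a,end=" "); go(tcp_for(tub,.02,z,a),148.4,a)
```

```text
[ 0.60864203 -0.37585105  0.21215127] [-0.25366264  0.55631608 -1.66312841] [ 0.16  0.83  0.64  1.18 -0.41  1.59  1.78]
8 travel [0.0159, 0.001, -0.0076] rot [-0.0007, -0.0562, -0.0005] rows>= 2
0 travel [0.0272, 0.001, -0.0014] rot [-0.0007, -0.1006, -0.0005] rows>= 3
-8 travel [0.0422, 0.001, 0.001] rot [-0.0007, -0.1451, -0.0004] rows>= 4
-16 travel [0.0584, 0.001, 0.0061] rot [-0.0008, -0.1895, -0.0004] rows>= 4
-24 travel [0.0784, 0.001, 0.0053] rot [-0.0008, -0.2339, -0.0003] rows>= 5
-32 travel [0.0992, 0.001, 0.0062] rot [-0.0008, -0.2784, -0.0002] rows>= 6
-38 travel [0.1155, 0.0009, 0.007] rot [-0.0008, -0.3117, -0.0002] rows>= 7
-45 travel [0.1343, 0.0009, 0.01] rot [-0.0009, -0.3506, -0.0002] rows>= 8
```

>>> servo_tool:
  jaw: [1,1,1,1,1,1,1,1,1,1,1,1]
  travel:
    - [0.008,0.001,-0.004]
    - [0.016,0.001,-0.007]
    - [0.022,0.001,-0.005]
    - [0.027,0.001,-0.001]
    - [0.035,0.001,0]
    - [0.042,0.001,0.001]
    - [0.05,0.001,0.004]
    - [0.058,0.001,0.006]
    - [0.068,0.001,0.0055]
    - [0.078,0.001,0.005]
    - [0.089,0.001,0.006]
    - [0.099,0.001,0.006]
  rot:
    - [0,-0.028,0]
    - [-0.001,-0.056,0]
    - [-0.001,-0.078,0]
    - [-0.001,-0.1,0]
    - [-0.001,-0.122,0]
    - [-0.001,-0.145,0]
    - [-0.001,-0.167,0]
    - [-0.001,-0.19,0]
    - [-0.001,-0.212,0]
    - [-0.001,-0.234,0]
    - [-0.001,-0.256,0]
    - [-0.001,-0.278,0]

```text
time: 21.45
position: [0.5481, -0.3342, 0.2323]
ee_rot: [0.267, 0.26, 0.925, -0.073]
wrist_force: [0.0, -0.6, -1.1]
opening: 0.18
grasp_force: 30.0
```

Run:
```python
from h import *
tub=np.array([.4992,-.3075])
p,r=pose();s=manip.sense();print(p,s["wrist_force"],s["q"].round(2),r.as_matrix()[:,2])
for a,z in ((-38,.12),(-45,.12)): print(a,end=" "); go(tcp_for(tub,.02,z,a),148.4,a)
def dark(n):
    q,d=viewer.grab_frame(n); c=viewer.calibration(n); K=c["camera_matrix"];T=c["world_to_cam"]
    for w,rad in ((np.array([.4992,-.3075,.062]),.05),(np.array([.5468,-.0292,.017]),.13)):
        x=T[:3,:3]@w+T[:3,3]; u=K@x/x[2]; rr=K[0,0]*rad/x[2]
        v,uu=np.mgrid[:384,:512]; m=(np.hypot(uu-u[0],v-u[1])<rr)&(q[...,2]<100)
        print(n,u[:2].round(),[ (b[0].round(0).tolist(),int(b[1][4])) for b in blobs(m,10)])
dark("top");dark("scene")
```

```text
[ 0.54813656 -0.33423831  0.23233981] [ 0.04098751 -0.61291746 -1.13401275] [-0.23  0.21  0.75  2.12 -0.33  0.31  1.77] [ 0.45540975 -0.27410964 -0.84703357]
-38 travel [0.0108, -0.0038, -0.0096] rot [0.0017, -0.0327, 0.0003] rows>= 1
-45 travel [0.0251, -0.0037, -0.022] rot [0.0017, -0.0716, 0.0002] rows>= 2
top [341. 182.] [([341.0, 181.0], 892)]
top [245. 170.] [([239.0, 132.0], 67), ([239.0, 204.0], 46)]
scene [200. 265.] [([201.0, 262.0], 878)]
scene [276. 206.] [([270.0, 186.0], 664), ([267.0, 227.0], 438), ([316.0, 225.0], 50)]
```

>>> servo_tool:
  jaw: [1,1,1,1,1,1,1,1]
  travel:
    - [0.01,-0.004,-0.009]
    - [0.018,-0.004,-0.016]
    - [0.025,-0.004,-0.022]
    - [0.025,-0.004,-0.022]
    - [0.025,-0.004,-0.022]
    - [0.025,-0.004,-0.022]
    - [0.025,-0.004,-0.022]
    - [0.025,-0.004,-0.022]
  rot:
    - [0.001,-0.03,0]
    - [0.001,-0.05,0]
    - [0.002,-0.07,0]
    - [0.002,-0.07,0]
    - [0.002,-0.07,0]
    - [0.002,-0.07,0]
    - [0.002,-0.07,0]
    - [0.002,-0.07,0]

```text
time: 22.35
position: [0.5001, -0.3425, 0.2591]
ee_rot: [0.36, 0.228, 0.9, -0.092]
wrist_force: [-0.1, 0.0, -1.6]
opening: 0.182
grasp_force: 30.0
```

Run:
```python
from h import *
p,r=pose();s=manip.sense();print(p,s["wrist_force"],r.as_matrix()[:,2])
go([p[0]+.06,p[1]-.04,.30],148.4,-35); go([.62,-.17,.30],180,0)
```

```text
[ 0.50012448 -0.34253509  0.25907545] [-0.05301396  0.02259309 -1.58290256] [ 0.60596758 -0.32958387 -0.72400122]
travel [-0.107, -0.0089, 0.0265] rot [0.0107, 0.0479, 0.0139] rows>= 2
travel [-0.0603, 0.2783, -0.0185] rot [-0.0606, 0.2371, -0.1501] rows>= 7
```

Run:
```python
from h import *
p,r=pose()
t=r.inv().apply([.03,-.02,.06])/.75; print(t)
w=t2w(.088,0); print(w); go([*w,.22],188,0)
```

```text
[-0.08983924 -0.00451512 -0.02489249]
[ 0.63394359 -0.01695277]
travel [0.0716, 0.4668, 0.0028] rot [-0.0775, 0.2338, -0.1923] rows>= 8
```

>>> servo_tool:
  jaw: [1,1,1,1,1,1,1,1,1,1,1,1]
  travel:
    - [-0.04,0,-0.012]
    - [-0.085,0,-0.025]
    - [-0.085,0.03,-0.025]
    - [-0.06,0.08,-0.025]
    - [-0.03,0.14,-0.02]
    - [0,0.2,-0.02]
    - [0.03,0.26,-0.01]
    - [0.05,0.32,0]
    - [0.07,0.38,0.003]
    - [0.072,0.44,0.003]
    - [0.072,0.467,0.003]
    - [0.072,0.467,0.003]
  rot:
    - [0,0,0]
    - [0,0,0]
    - [0,0.02,0]
    - [-0.015,0.05,-0.04]
    - [-0.03,0.09,-0.07]
    - [-0.04,0.13,-0.1]
    - [-0.055,0.17,-0.14]
    - [-0.07,0.2,-0.17]
    - [-0.0775,0.234,-0.192]
    - [-0.0775,0.234,-0.192]
    - [-0.0775,0.234,-0.192]
    - [-0.0775,0.234,-0.192]

```text
time: 23.55
position: [0.6363, -0.0133, 0.2163]
ee_rot: [-0.002, -0.071, 0.997, -0.0]
wrist_force: [-0.3, -0.3, -0.5]
opening: 0.181
grasp_force: 30.0
```

Run:
```python
from h import *
p,r=pose();s=manip.sense();print(p,s["wrist_force"],r.as_matrix()[:,2])
w=t2w(.088,0); go([*w,.12],188,0); go([*w,.081],188,0)
p,d=viewer.grab_frame("top")
cv2.imwrite("pics/after.png",cv2.resize(p[120:245,190:400],None,fx=3.5,fy=3.5,interpolation=cv2.INTER_CUBIC))
```

```text
[ 0.63626987 -0.01333792  0.21627342] [-0.31042709 -0.26097655 -0.45058037] [-4.62182120e-03 -6.11473462e-04 -9.99989132e-01]
travel [0.0032, -0.0043, 0.1284] rot [0.0, -0.0015, 0.0009] rows>= 2
travel [0.0029, -0.0043, 0.1804] rot [0.0, -0.0015, 0.0009] rows>= 3
```

View pics/after.png

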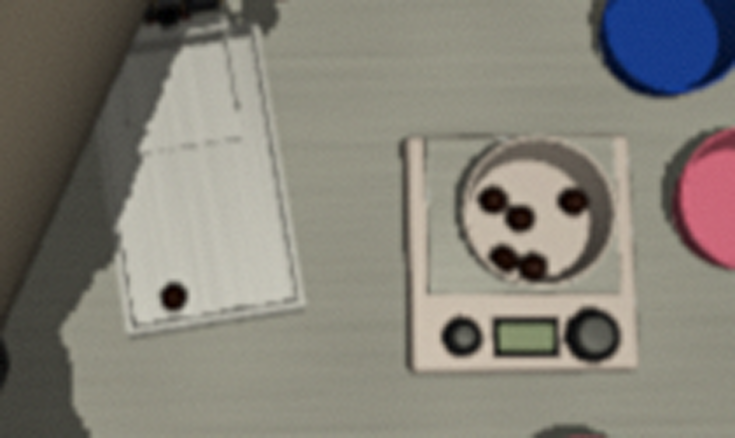

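Picture: all five are in the tub ((492,200), (520,217), (573,201), (503,258), (534,266)), the sixth is in the tray at (173,296), and the scoop is empty. Set the scoop down in the tray's far half.

>>> servo_tool:
  jaw: [1,1,1,1,1,1,1,1]
  travel:
    - [0.003,-0.004,0.05]
    - [0.003,-0.004,0.1]
    - [0.003,-0.004,0.13]
    - [0.003,-0.004,0.16]
    - [0.003,-0.004,0.172]
    - [0.003,-0.004,0.178]
    - [0.003,-0.004,0.182]
    - [0.003,-0.004,0.182]
  rot:
    - [0,-0.001,0.001]
    - [0,-0.001,0.001]
    - [0,-0.001,0.001]
    - [0,-0.001,0.001]
    - [0,-0.001,0.001]
    - [0,-0.001,0.001]
    - [0,-0.001,0.001]
    - [0,-0.001,0.001]

```text
time: 24.4
position: [0.6315, -0.0212, 0.0827]
ee_rot: [0.001, -0.066, 0.998, 0.0]
wrist_force: [-0.0, 0.5, -0.5]
opening: 0.177
grasp_force: 30.0
```

>>> servo_tool:
  jaw: [-1,-1,-1,-1,-1,-1,-1,-1]
  travel:
    - [0,0,0.001]
    - [0,0,0.001]
    - [0,0,0.001]
    - [0,0,0.001]
    - [0,0,0.001]
    - [0,0,0.001]
    - [0,0,0.001]
    - [0,0,0.001]
  rot:
    - [0,0,0]
    - [0,0,0]
    - [0,0,0]
    - [0,0,0]
    - [0,0,0]
    - [0,0,0]
    - [0,0,0]
    - [0,0,0]

```text
time: 25.2
position: [0.631, -0.0208, 0.0812]
ee_rot: [0.001, -0.066, 0.998, 0.0]
wrist_force: [-0.6, 0.1, 0.6]
opening: 0.869
grasp_force: 0.0
```

>>> servo_tool:
  jaw: [-1,-1,-1,-1,-1,-1]
  travel:
    - [0,0,-0.03]
    - [0,0,-0.08]
    - [0,0,-0.14]
    - [0,0,-0.2]
    - [0,0,-0.25]
    - [0,0,-0.25]
  rot:
    - [0,0,0]
    - [0,0,0]
    - [0,0,0]
    - [0,0,0]
    - [0,0,0]
    - [0,0,0]

```text
time: 25.8
position: [0.6335, -0.0221, 0.2743]
ee_rot: [0.005, -0.066, 0.998, 0.0]
wrist_force: [-0.2, -0.5, 0.2]
opening: 1.004
grasp_force: 0.0
```

Run:
```python
from h import *
snap("w_rel"); c,p,d,W=load("w_rel"); P=pose()[0]
m=(np.hypot(W[...,0]-P[0],W[...,1]-P[1])<.05)&(W[...,2]>.05)&(W[...,2]<.14); q=W[m]; print(len(q),q.min(0),q.max(0),q.mean(0))
go([.4010,-.3500,.20],180,0); go([.4010,-.3500,.08],180,0)
```

```text
[ 0.633503   -0.02214134  0.27434116] [ 179.99    0.57 -172.4 ] 25.85
360 [ 0.62200647 -0.03005266  0.05047693] [ 0.64424642 -0.01257652  0.1322697 ] [ 0.62967067 -0.02172062  0.11902481]
travel [0.3642, -0.3935, 0.0925] rot [0.0004, 0.0019, 0.0423] rows>= 9
travel [0.3652, -0.3936, 0.2525] rot [0.0004, 0.0019, 0.0423] rows>= 9
```

>>> servo_tool:
  jaw: [1,1,1,1,1,1,1,1,1,1,1,1]
  travel:
    - [0.364,-0.393,0.05]
    - [0.364,-0.393,0.05]
    - [0.364,-0.393,0.05]
    - [0.364,-0.393,0.05]
    - [0.364,-0.393,0.05]
    - [0.364,-0.393,0.05]
    - [0.364,-0.393,0.05]
    - [0.364,-0.393,0.09]
    - [0.364,-0.393,0.09]
    - [0.364,-0.393,0.09]
    - [0.364,-0.393,0.09]
    - [0.364,-0.393,0.09]
  rot:
    - [0,0.002,0.042]
    - [0,0.002,0.042]
    - [0,0.002,0.042]
    - [0,0.002,0.042]
    - [0,0.002,0.042]
    - [0,0.002,0.042]
    - [0,0.002,0.042]
    - [0,0.002,0.042]
    - [0,0.002,0.042]
    - [0,0.002,0.042]
    - [0,0.002,0.042]
    - [0,0.002,0.042]

```text
time: 27.05
position: [0.4007, -0.3481, 0.2007]
ee_rot: [-0.003, -0.002, 1.0, 0.0]
wrist_force: [-0.5, -0.2, 0.3]
opening: 0.005
grasp_force: 0.0
```

Run:
```python
from h import *
print(pose()[0],manip.sense()["opening"]); go([.4010,-.3520,.075],180,0); go([.4010,-.3520,.0558],180,0)
```

```text
[ 0.40071504 -0.34808244  0.2006632 ] 0.0047013073572953635
travel [-0.0012, -0.0054, 0.1675] rot [0.0003, -0.0016, 0.0012] rows>= 3
travel [-0.0013, -0.0054, 0.1931] rot [0.0003, -0.0016, 0.0012] rows>= 3
```

>>> servo_tool:
  jaw: [1,1,1,1,1,1,1,1,1,1,1]
  travel:
    - [-0.001,-0.005,0.06]
    - [-0.001,-0.005,0.12]
    - [-0.001,-0.005,0.165]
    - [-0.001,-0.005,0.18]
    - [-0.001,-0.005,0.186]
    - [-0.001,-0.005,0.19]
    - [-0.001,-0.005,0.193]
    - [-0.001,-0.005,0.194]
    - [-0.001,-0.005,0.194]
    - [-0.001,-0.005,0.194]
    - [-0.001,-0.005,0.194]
  rot:
    - [0,0,0]
    - [0,0,0]
    - [0,0,0]
    - [0,0,0]
    - [0,0,0]
    - [0,0,0]
    - [0,0,0]
    - [0,0,0]
    - [0,0,0]
    - [0,0,0]
    - [0,0,0]

```text
time: 28.15
position: [0.4006, -0.3532, 0.0564]
ee_rot: [-0.001, -0.001, 1.0, 0.0]
wrist_force: [-0.8, 2.2, 6.1]
opening: 0.006
grasp_force: 3.0
```

>>> servo_tool:
  jaw: [1,1,1,1,1,1,1,1,1,1,1,1]
  travel:
    - [0,0,0.002]
    - [0,0,0.002]
    - [0,0,0.002]
    - [0,0,-0.05]
    - [0,0,-0.12]
    - [0,0,-0.19]
    - [0,0,-0.25]
    - [0,0,-0.28]
    - [0,0,-0.28]
    - [0,0,-0.28]
    - [0,0,-0.28]
    - [0,0,-0.28]
  rot:
    - [0,0,0]
    - [0,0,0]
    - [0,0,0]
    - [0,0,0]
    - [0,0,0]
    - [0,0,0]
    - [0,0,0]
    - [0,0,0]
    - [0,0,0]
    - [0,0,0]
    - [0,0,0]
    - [0,0,0]

```text
time: 29.35
position: [0.3999, -0.3525, 0.2639]
ee_rot: [-0.004, -0.001, 1.0, 0.001]
wrist_force: [0.3, -0.2, -0.1]
opening: 0.008
grasp_force: 0.0
```

Run:
```python
from h import *
c,q=viewer.calibration("top"),viewer.grab_frame("top")[0]
for a,b,z in (((140,205),(320,370),.062),((120,220),(215,280),.017)):
    m=np.zeros(q.shape[:2],bool); m[a[0]:a[1],b[0]:b[1]]=1
    print([(x[0].round(0).tolist(),int(x[1][4]),ray(c,x[0],z)[:2].round(3).tolist()) for x in blobs(m&(q.max(2)<70),12)])
print(manip.sense()["position"],manip.sign_off())
```

```text
[([367.0, 141.0], 17, [0.618, -0.39]), ([358.0, 162.0], 50, [0.556, -0.36]), ([358.0, 186.0], 525, [0.485, -0.357]), ([335.0, 180.0], 131, [0.506, -0.289]), ([335.0, 194.0], 199, [0.463, -0.287])]
[([241.0, 135.0], 64, [0.654, -0.02]), ([239.0, 204.0], 39, [0.444, -0.011]), ([268.0, 215.0], 239, [0.411, -0.096]), ([229.0, 218.0], 43, [0.404, 0.018])]
the job is handed in; nothing more can be done
[ 0.39991242 -0.35266981  0.26402077] None
```

The job is handed in at about 29 s: tare pressed with the tub empty, five chocolates tipped into the tub and the sixth left in the tray, scoop set down in the tray, then print pressed; sign-off returned no verdict.

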